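# Shim the rocking carat balance

### The arm

A 6-joint arm with a two-finger parallel gripper is mounted at the origin on a cart in front of the work surface, level with it; the furniture and walls round the work are solid. World frame = base frame: x ahead of the robot, y to its left, z up, the work surface at z = 0. Lengths are in mm, angles in rad, forces in N, time in s.
With the tool pointing down it reaches from about 250 to 850 mm from the base axis. Payload 12.5 kg.
Tool frame: the origin (TCP) lies on the centre line of the jaws, within the pads' length; the fingertips stand 17 mm ahead of it and the grasp point (between the pads) lies 2 mm behind it; z points along the fingers, x is the direction in which the jaws open and shut, and the axes are right-handed (so a half turn about z gives the same grasp; the last joint's range is limited). The gripper opens to 93 mm and grips with 3 to 60 N. Pads are 15 mm wide; open, the fingers measure 128 mm over their backs; the gripper's body (75 mm by 188 mm) begins 65 mm behind the grasp point.
Start: joints at [1.187, 0.351, 1.652, -0, 1.139, -0.085], TCP at [161.874, 525.625, 215.433] pointing down, gripper open.
Joint ranges: [-2.75, 2.75], [-0.79, 2.1], [0.01, 2.65], [-1.57, 4.71], [0.07, 3.14], [-2.87, 2.87]. Speed limits (rad/s): [2.22, 2.22, 2.79, 3.14, 3.14, 3.14].

### API

Orientations are given as a unit quaternion [w, x, y, z].
In Python, from workcell import * gives the robot as it stands.
- The arm moves only by the tool drive_tool, never from a script. Its argument "plan" is one flat list of numbers, 4 for each row, row after row: the shift along the world's x, y, z in mm, then the turn about the world's z in rad. In form: [dx, dy, dz, yaw, dx, dy, dz, yaw, ...]. A call has 1 to 20 rows; each row shifts and turns the pose as measured when the row begins; what a row does not reach is not made up. A row lasts 1/10 s, in which the tool goes at most 50 mm and 8.59 degrees, less where a joint would pass 70% of its speed; a pose out of reach is approached as far as the arm can. A call with a gripper value outside its range is refused whole. "gripper" is the finger opening in mm, from 0 to 93, set as the call begins (left out, the last holds). The fingers move at their own pace and stop on an object; "grip_force" is the grip in N (left out, the last holds). Time passes only in rows, so rows that do not move let the fingers close. It gives the time, the measured TCP pose, the force and the opening at its end, in the units of the state.
- sense(): the state, without advancing time (a new reading comes with each control period).
- capture(name): name is "scene" or "top" or "wrist"; returns a dict with "img" (480x640x3 uint8, blue, green, red), "depth" (480x640 float32, mm along the optical axis (not along the pixel's ray), 0 where there is no reading), "mtx" (3x3 intrinsics, pixels), "cam_to_world" (4x4, takes a point from camera to world coordinates). Camera axes: x right, y down, z forward; pixel columns grow to the right and rows downward; lengths in mm; the calibration is good to about 2 mm. A picture is of the moment at which its call begins.
- hand_in(): hands the job in, once; it reports no verdict.
Trained networks look in a picture, given as the dict that the camera call returned (one of the last four; its "shot" number tells which), for a name from the list of things; names that differ only in an ending like _2 or _b are one class to them, and where a whole thing is asked for, a point or a joint stands for the part that bears it (a point fixed in the world has none). Each returns a list of dicts, best first, with "score" (0 to 1); they miss things now and then, are a little off and sometimes report something else, mostly with a low value. They report only what shows in the picture. A call takes as long as a camera call.
- regions_of(picture, name): "mask" (480x640 bool, what is visible of it) and "position" ([row, column] in pixels, amid what is visible of it).
- spot_point(picture, name): "position" ([row, column] in pixels: a listed point, or the origin of a listed thing).
The state is a dict: "clock": time; "joint_pos": joint angles; "dq": joint speeds; "joint_torque": joint torques, N m; "tcp_pos": TCP position; "tool_rot": TCP orientation; "wrist_force": force on the tool from outside, world axes, zero at the start; "wrist_torque": the same for the moment, N m; "grip_width": finger opening in mm.
Only numpy, scipy, OpenCV 4.12 (cv2) and the standard library are available. Lean on these libraries where they do the work, as an engineer would, in place of code of your own. Each camera call takes 0.05 s, during which the arm holds its last target. There are 200 camera calls.

### The job

The small bench balance rocks because one of its feet is too short. With the fingertips, push the wooden wedge along the board, thin edge first, under the short foot until that foot stands on the wedge's flat top and the balance is level; then press down on the rubber pad at the diagonally opposite corner to check that it no longer rocks, and leave the wedge in place. Do not grip or lift the wedge, do not lift the balance or shove it out of its place, and leave the things standing round it alone.

Things in the scene. Friction and masses are not known exactly. Their poses are not given: they have to be found in the camera images.
- balance: White and grey balance with round steel pan, 150 x 120 mm, 1.2 kg, loose. Origin: centre of its outline at the level of the good feet's tips; +x from the display edge (front, facing the wedge) to the far edge, +y left, +z up. Feet (16 mm, ball tips) at x = +-55, y = +-42 mm; housing z = 20 to 47 mm. Starts leaning 0.12 rad onto the short foot (-55, -42), the opposite foot 8 mm in the air.
- short_foot: The short foot (front right, with a steel collar), 8 mm shorter than the others. Origin: the lowest point of its ball tip, 20 mm inside the housing's front edge, 18 mm inside its right edge; axes parallel to the balance's. It starts resting on the board and carries a few N.
- wedge: Wooden wedge, 94 x 46 mm, 0.1 kg, in front of the short foot. Origin: centre of underside; +x to the thin edge. Heel 30 mm high at x = -47..-35 mm (push its back face), flat top 8 mm high (what the foot lacks) to x = +11, ramp down to 1 mm at +47. The foot may end at x = -13..+10; further on the heel shoves the housing. Takes a few N; a flat pusher squares it up.
- corner_pad: Black rubber pad, 26 x 26 x 4 mm, on top of the balance at the corner diagonally opposite the short foot (x = +60, y = +45 mm of the balance; the other corners have the same pads). Origin: the pad's centre, 2 mm below its top. A press of a few newtons is enough.
- solder_spool: Bystander: white spool, 46 mm wide, 32 mm high, left of the wedge. Origin: centre of its underside.
- crucible: Bystander: small clay dish, 43 mm wide, 18 mm high, right of the wedge. Origin: centre of its underside.
- wax_block: Bystander: carving wax block, 38 x 52 x 26 mm, left of the balance. Origin: centre of its underside.

How it is judged (in metres and radians):
On the way, in this order (a step that is already met when the one before it is completed fails the run):
1. the short foot stands on the wedge and the balance is level (angle between balance's own z axis and vertical below 0.018 rad and contact force between wedge and short_foot above 0.3 N and angle between wedge's own z axis and vertical below 0.03 rad), for 0.2 s.
2. the fingers press on the opposite corner pad (more than 1.5 N) and the shimmed balance stays level (contact force between the fingers and corner_pad above 1.5 N and angle between balance's own z axis and vertical below 0.018 rad), for 0.1 s.
At the end, for the whole second after the job is handed in: The balance is level within 0.018 rad (1 degree), its short foot rests on the wedge (more than 0.3 N), the wedge lies flat on the board (within 0.03 rad), both are at rest (all of step 1 and linear speed of each of balance, wedge below 0.01 m/s); the robot touches nothing.
It fails at once if the wedge is gripped or rammed (finger force on it above 30 N) (contact force between the fingers and wedge above 30 N).
It fails at once if the wedge is lifted (more than 12 mm) (height (world z) of wedge above 0.012 m).
It fails at once if the balance is lifted or tipped up (its origin more than 20 mm above the board, or over 0.22 rad) (height (world z) of balance above 0.02 m or angle between balance's own z axis and vertical above 0.22 rad).
It fails at once if the balance is shoved more than 30 mm from its place (distance of balance from where it was at the start of the episode above 0.03 m).
It fails at once if the solder spool, crucible or wax block is moved more than 20 mm (distance of any of solder_spool, crucible, wax_block from where it was at the start of the episode above 0.02 m).
It also fails if it takes over 48 s, if anything falls off the work surface, if the arm or the gripper's body presses on something with over 40 N, if the wrist force passes 120 N, or if a joint passes its speed limit or range.

## Working session

There is one attempt and no reset: what is moved stays moved. The work goes in short steps, Python scripts to look and compute and a tool call to move; the robot and the scene stay as the last step left them, time stands still between calls to the robot, and variables do not carry over. Pictures are saved under pics/ and viewed, about 8 in all and at most 12, crops included, and the job is handed in when it is done.

Besides the shell and the picture viewer there is one more tool, called after ">>>" as name(argument=value, ...) on one line, values as JSON. drive_tool: Moves the arm, as the interface text tells. Its arguments: {"type":"object","properties":{"plan":{"type":"array"},"gripper":{"type":"number"},"grip_force":{"type":"number"}},"required":["plan"]}

```bash
mkdir -p pics; cat > h.py <<'E'
from workcell import *
import numpy as np, cv2
def px2w(p,r,c,z=None):
    K=p["mtx"];T=np.array(p["cam_to_world"])
    ray=np.array([(c-K[0][2])/K[0][0],(r-K[1][2])/K[1][1],1.])
    if z is None:
        d=p["depth"][int(round(r)),int(round(c))]
    else:
        R=T[:3,:3]@ray; d=(z-T[2,3])/R[2]
    return T[:3,:3]@(ray*d)+T[:3,3]
def cloud(p,mask):
    K=p["mtx"];T=np.array(p["cam_to_world"]);r,c=np.nonzero(mask&(p["depth"]>0));d=p["depth"][r,c]
    P=np.stack([(c-K[0][2])/K[0][0]*d,(r-K[1][2])/K[1][1]*d,d],1)
    return P@T[:3,:3].T+T[:3,3]
E
python3 - <<'E'
from h import *
np.set_printoptions(precision=1,suppress=True)
s=sense();print(s["tcp_pos"],s["tool_rot"],s["clock"],s["wrist_force"])
for cam in ("top","scene"):
    p=capture(cam);cv2.imwrite(f"pics/{cam}1.png",p["img"]);print(cam,np.array(p["cam_to_world"])[:3,3])
    for n in ["balance","short_foot","wedge","corner_pad","solder_spool","crucible","wax_block"]:
        q=regions_of(p,n);t=spot_point(p,n)
        for a in q[:1]:
            C=cloud(p,a["mask"]);print(n,"R",round(a["score"],2),np.array(a["position"]),np.median(C,0),np.percentile(C,2,axis=0),np.percentile(C,98,axis=0))
        for a in t[:4]: print("   S",round(a["score"],2),np.array(a["position"]),px2w(p,*a["position"]))
E
```

```text
[161.8 525.3 214.9] [ 0.   0.8  0.6 -0. ] 0.0 [-0.3  0.4  0.1]
top [ 476.6 -192.4  894. ]
balance R 0.92 [210.6 303.7] [ 598.2 -144.2   48.6] [ 522.4 -215.3   38.9] [674.  -73.2  58.9]
   S 0.89 [215.8 300.5] [ 596.9 -142.3   50.6]
wedge R 0.85 [284.8 385.7] [ 500.8 -256.5    8.3] [ 462.  -293.4    2. ] [ 542.1 -217.9   32.2]
   S 0.81 [280.5 381.6] [ 503.9 -258.1    5.7]
corner_pad R 0.82 [196.6 250.1] [625.7 -75.6  58.9] [611.6 -89.9  54.9] [639.9 -61.8  62. ]
   S 0.69 [198.2 250.6] [622.6 -72.4  59. ]
solder_spool R 0.68 [311.8 302.8] [ 459.  -142.5   32.3] [ 438.1 -164.1    1.4] [ 480.4 -121.    35.5]
   S 0.81 [310.8 303.5] [ 462.1 -143.    29.1]
   S 0.92 [217.1 409.1] [ 597.1 -301.6    8.6]
wax_block R 0.7 [257.1 235.1] [539.3 -45.7  26.4] [512.1 -72.1   2.1] [564.6 -18.5 134.4]
   S 0.65 [260.  238.6] [537.5 -49.4  26.4]
scene [  47.6 -525.4  625.8]
balance R 0.7 [244.  300.8] [ 581.1 -151.8   45.9] [ 511.3 -221.8   19.8] [669.5 -78.1  56.1]
   S 0.84 [250.9 301.9] [ 566.3 -161.5   43.6]
wedge R 0.75 [312.1 326.4] [ 493.4 -261.9    8.1] [ 454.6 -297.9    1.4] [ 540.5 -218.3   30.7]
   S 0.89 [309.6 322.6] [ 497.4 -250.9    8.4]
   S 0.25 [287.  374.9] [ 589.9 -300.3   11.1]
corner_pad R 0.71 [213.5 281. ] [624.  -74.9  58.2] [610.3 -88.3  55. ] [638.6 -61.5  60.4]
   S 0.43 [214.2 282.4] [617.5 -81.   58.5]
   S 0.6 [299.5 260.2] [ 451.  -155.4   17. ]
crucible R 0.93 [279.4 374.7] [ 604.2 -295.5   11.6] [ 580.2 -315.4    6.9] [ 619.8 -277.9   18.2]
   S 0.93 [284.7 375.8] [ 596.7 -298.6   10. ]
wax_block R 0.62 [245.6 241.7] [532.  -48.   24.7] [510.4 -72.6   4.8] [561.5 -20.8  27.6]
   S 0.74 [251.4 243.9] [524.2 -59.5  21.9]
```

View pics/top1.png

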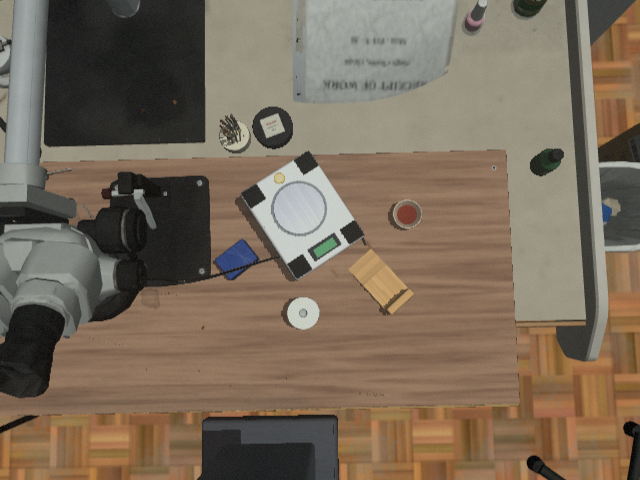

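View pics/scene1.png

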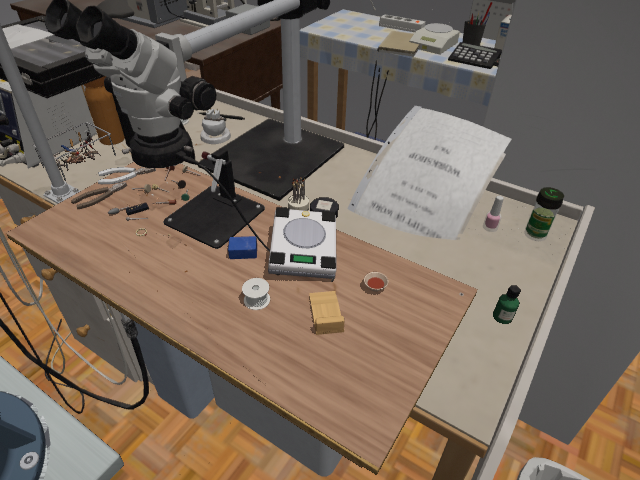

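```bash
python3 - <<'E'
from h import *
np.set_printoptions(precision=3,suppress=True)
for cam in ("top","scene"):
    p=capture(cam)
    for n,lo,hi in (("wedge",24,40),("wedge",6,11),("balance",38,70)):
        C=cloud(p,regions_of(p,n)[0]["mask"]);D=C[(C[:,2]>lo)&(C[:,2]<hi)]
        A,res,_,_=np.linalg.lstsq(np.c_[D[:,:2],np.ones(len(D))],D[:,2],rcond=None)
        rc=cv2.minAreaRect(D[:,:2].astype(np.float32));print(cam,n,lo,len(D),rc,"plane",A)
    C=cloud(p,regions_of(p,"wedge")[0]["mask"]);rc=cv2.minAreaRect(C[:,:2].astype(np.float32));print("whole",rc)
    m=p["depth"]>0;C=cloud(p,m);D=C[(C[:,0]>400)&(C[:,0]<700)&(C[:,1]>-330)&(C[:,1]<0)];print(np.percentile(D[:,2],[5,30,50]))
E
```

```text
top wedge 24 273 ((472.5104675292969, -281.7324523925781), (12.083856582641602, 45.96717071533203), 40.861026763916016) plane [-0.06  -0.04  47.365]
top wedge 6 1213 ((502.84393310546875, -255.46693420410156), (88.29310607910156, 46.22496795654297), 41.032691955566406) plane [-0.013 -0.012 11.625]
top balance 38 8397 ((599.0582275390625, -144.2213134765625), (150.14932250976562, 120.00812530517578), 31.901166915893555) plane [ 0.016  0.112 54.997]
whole ((501.98126220703125, -256.83837890625), (93.05272674560547, 48.65928649902344), 42.221107482910156)
[-0.405  1.64   2.818]
scene wedge 24 217 ((470.94024658203125, -279.758056640625), (13.157856941223145, 45.14680480957031), 40.28596878051758) plane [ 0.144  0.118 -5.955]
scene wedge 6 531 ((496.44378662109375, -258.5669250488281), (80.1468505859375, 46.061256408691406), 40.8524284362793) plane [-0.015 -0.015 11.735]
scene balance 38 3664 ((597.2471923828125, -142.2126007080078), (151.6563262939453, 119.54737091064453), 31.777299880981445) plane [ 0.018  0.114 52.747]
whole ((502.36444091796875, -254.7098388671875), (95.37445831298828, 48.97899627685547), 41.304718017578125)
[-814.709    0.065    1.187]
```

```bash
python3 - <<'E'
from h import *
np.set_printoptions(precision=4,suppress=True)
s=sense();print(s["tool_rot"],s["clock"],s["tcp_pos"])
for cam in ("top","scene"):
    p=capture(cam);C=cloud(p,p["depth"]>0)
    C=C[(C[:,2]>70)&(C[:,0]>-50)&(C[:,0]<900)&(abs(C[:,1])<700)]
    g=(C[:,:2]//100).astype(int);
    for k in sorted(set(map(tuple,g))):
        q=C[(g==k).all(1)]
        if len(q)>15: print((k[0]*100,k[1]*100),"x>%d z %d..%d"%(q[:,0].min(),q[:,2].min(),q[:,2].max()),len(q),end="; ")
    print()
E
```

```text
[0.     0.8045 0.594  0.    ] 2.0 [161.8847 525.6165 215.4291]
(np.int64(400), np.int64(-100)) x>497 z 201..211 44; (np.int64(400), np.int64(0)) x>404 z 190..450 9885; (np.int64(400), np.int64(100)) x>450 z 367..375 26; (np.int64(500), np.int64(-100)) x>500 z 70..210 274; (np.int64(500), np.int64(0)) x>500 z 77..397 10756; (np.int64(500), np.int64(100)) x>507 z 285..380 1426; (np.int64(600), np.int64(0)) x>600 z 70..359 3022; (np.int64(600), np.int64(100)) x>600 z 117..361 1720; (np.int64(700), np.int64(0)) x>700 z 332..359 1667; (np.int64(700), np.int64(100)) x>700 z 349..359 783; (np.int64(800), np.int64(-400)) x>875 z 70..85 442; (np.int64(800), np.int64(-300)) x>867 z 70..88 1396; (np.int64(800), np.int64(-200)) x>876 z 70..85 608; 
(np.int64(400), np.int64(-100)) x>496 z 195..209 32; (np.int64(400), np.int64(0)) x>403 z 188..448 7576; (np.int64(400), np.int64(100)) x>403 z 191..446 2181; (np.int64(400), np.int64(400)) x>458 z 70..349 1801; (np.int64(400), np.int64(500)) x>493 z 70..86 37; (np.int64(400), np.int64(600)) x>484 z 70..111 132; (np.int64(500), np.int64(-100)) x>500 z
[... 303 characters left out ...]
)) x>600 z 70..359 1193; (np.int64(600), np.int64(100)) x>600 z 115..360 239; (np.int64(600), np.int64(400)) x>600 z 71..234 932; (np.int64(600), np.int64(500)) x>600 z 70..230 2119; (np.int64(600), np.int64(600)) x>600 z 225..237 716; (np.int64(700), np.int64(0)) x>700 z 327..358 652; (np.int64(700), np.int64(100)) x>700 z 353..357 66; (np.int64(700), np.int64(500)) x>700 z 70..230 128; (np.int64(700), np.int64(600)) x>700 z 70..231 22; (np.int64(800), np.int64(-400)) x>878 z 70..87 203; (np.int64(800), np.int64(-300)) x>869 z 70..89 570; (np.int64(800), np.int64(-200)) x>878 z 70..82 188; (np.int64(800), np.int64(0)) x>800 z 331..360 491; (np.int64(800), np.int64(100)) x>802 z 357..359 18;
```

>>> drive_tool(plan=[10,-45,0,0,10,-45,0,0,10,-45,0,0,10,-45,0,0,10,-45,0,0,8,-38,0,0,8,-38,0,0,8,-38,0,0,8,-38,0,0,8,-38,0,0,8,-38,0,0,8,-38,0,0,8,-38,0,0,5,-40,0,0,5,-40,0,0,5,-40,0,0,5,-40,0,0], gripper=20)

```text
clock: 3.8
tcp_pos: [294.6, -187.2, 217.4]
tool_rot: [0.004, 0.802, 0.597, 0.006]
wrist_force: [1.3, -0.2, 0.0]
grip_width: 20.1
```

>>> drive_tool(plan=[9.5,-7.7,-4,-0.148,9.5,-7.7,-4,-0.148,9.5,-7.7,-4,-0.148,9.5,-7.7,-4,-0.148,9.5,-7.7,-4,-0.148,9.5,-7.7,-4,-0.148,9.5,-7.7,-4,-0.148,9.5,-7.7,-4,-0.148,9.5,-7.7,-4,-0.148,9.5,-7.7,-4,-0.148,9.5,-7.7,-4,-0.148,9.5,-7.7,-4,-0.148,9.5,-7.7,-4,-0.148,9.5,-7.7,-4,-0.148,9.5,-7.7,-4,-0.148,0,0,0,0])

```text
clock: 5.4
tcp_pos: [443.0, -313.5, 155.3]
tool_rot: [0.008, 0.883, -0.469, -0.002]
wrist_force: [0.5, -0.1, 0.1]
grip_width: 20.2
```

```bash
python3 - <<'E'
from h import *
np.set_printoptions(precision=4,suppress=True)
s=sense();q=s["tool_rot"];print(q,s["tcp_pos"],s["wrist_force"],s["clock"],np.degrees(2*np.arctan2(q[2],q[1])))
p=capture("wrist");cv2.imwrite("pics/w1.png",p["img"]);print(np.array(p["cam_to_world"]))
for n in ["wedge","short_foot","balance"]:
    for f in (regions_of,spot_point):
        for a in f(p,n)[:2]: print(n,f.__name__,a["score"],a["position"],px2w(p,*a["position"]))
E
```

```text
[ 0.0083  0.8831 -0.4691 -0.0021] [ 442.9702 -313.511   155.2834] [ 0.4698 -0.0944  0.1186] 5.4 -55.94852494453524
[[   0.5593   -0.8013   -0.2123  499.4217]
 [  -0.829    -0.5395   -0.1475 -274.3853]
 [   0.0037    0.2585   -0.966   322.7627]
 [   0.        0.        0.        1.    ]]
wedge call 0.8 [119.8, 296.0] [ 500.4464 -251.6546    7.0534]
wedge call 0.82 [120.7, 299.8] [ 501.5586 -254.5114    6.964 ]
balance call 0.62 [7.1, 246.8] [ 541.9945 -187.8076   38.0657]
```

>>> drive_tool(plan=[-1,8,-40,0.02,-1,8,-40,0,0,0,-30,0,0,0,-14,0,0,0,-5,0,0,0,0,0])

```text
clock: 6.35
tcp_pos: [440.3, -296.4, 25.7]
tool_rot: [0.009, 0.89, -0.455, 0.001]
wrist_force: [-0.4, -0.6, 0.6]
grip_width: 20.1
```

```bash
cat > look.py <<'E'
from h import *
import sys
np.set_printoptions(precision=3,suppress=True)
s=sense();q=s["tool_rot"];print(s["tcp_pos"],s["wrist_force"],s["clock"],np.degrees(2*np.arctan2(q[2],q[1])))
for cam in ("top","scene"):
    p=capture(cam)
    if cam==sys.argv[1]:cv2.imwrite(f"pics/{sys.argv[2]}.png",cv2.resize(p["img"][130:370,180:500],None,fx=2.5,fy=2.5))
    for n,lo,hi in (("wedge",24,40),("wedge",6,11),("balance",38,70)):
        r=regions_of(p,n)
        if not r: continue
        C=cloud(p,r[0]["mask"]);D=C[(C[:,2]>lo)&(C[:,2]<hi)]
        if len(D)<30: continue
        A=np.linalg.lstsq(np.c_[D[:,:2],np.ones(len(D))],D[:,2],rcond=None)[0]
        print(cam,n,lo,len(D),np.r_[sum(map(list,cv2.minAreaRect(D[:,:2].astype(np.float32))[:2]),[]),cv2.minAreaRect(D[:,:2].astype(np.float32))[2]],"plane",A)
E
python3 look.py scene s2
```

```text
[ 440.341 -296.373   25.697] [-0.39  -0.595  0.591] 6.35 -54.14467090854514
top wedge 6 863 [ 510.661 -248.368   61.429   46.287   41.561] plane [-0.018 -0.027 10.558]
top balance 38 8451 [ 599.351 -144.144  150.     119.986   32.487] plane [ 0.014  0.111 55.907]
scene wedge 24 101 [ 469.739 -278.398   12.967   21.142   42.505] plane [  0.176   0.156 -10.195]
scene wedge 6 152 [ 494.86  -265.596   71.993   22.24    31.223] plane [-0.024 -0.002 19.073]
scene balance 38 1250 [ 570.509 -118.708  131.095   51.475   34.87 ] plane [ 0.014  0.104 54.023]
```

>>> drive_tool(plan=[4,2.9,0,0,4,2.9,0,0,3.2,2.3,0,0,3.2,2.3,0,0,3.2,2.3,0,0,3.2,2.3,0,0,3.2,2.3,0,0,3.2,2.3,0,0,3.2,2.3,0,0,3.2,2.3,0,0,0,0,0,0])

```text
clock: 7.85
tcp_pos: [477.9, -270.6, 27.2]
tool_rot: [0.009, 0.89, -0.455, 0.003]
wrist_force: [0.1, 1.2, 1.3]
grip_width: 20.2
```

```bash
python3 look.py top t3
```

```text
[ 477.913 -270.572   27.19 ] [0.148 1.199 1.322] 7.85 -54.14928225939318
top balance 38 8455 [ 599.42  -144.425  149.615  120.532   32.46 ] plane [ 0.014  0.111 55.793]
scene wedge 24 176 [ 472.503 -278.71    12.746   44.803   38.793] plane [  0.198   0.167 -17.76 ]
scene wedge 6 282 [ 494.372 -254.978   80.323   44.16    47.268] plane [-0.007 -0.016  7.806]
scene balance 38 949 [ 580.804 -112.707  147.621   49.489   34.94 ] plane [ 0.047  0.088 32.626]
```

```bash
python3 - <<'E'
from h import *
p=capture("wrist");q=capture("scene")
a=cv2.resize(p["img"],(533,400));b=cv2.resize(q["img"][200:380,230:410],(400,400))[:,:260]
cv2.imwrite("pics/m3.png",np.hstack([a,b]))
E
```

```text
(no output)
```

View pics/m3.png

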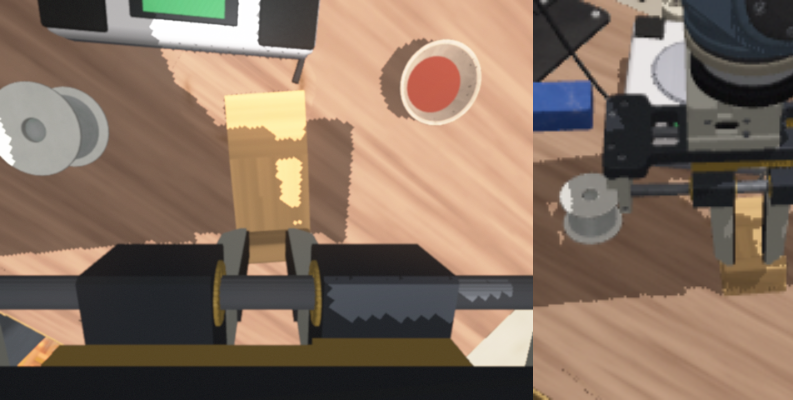

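```bash
python3 - <<'E'
from h import *
np.set_printoptions(precision=1,suppress=True,linewidth=200)
p=capture("wrist")
for c in (318,280,284,365):
    print(c,[(r,*np.round(px2w(p,r,c)).astype(int)) for r in range(95,340,9)])
q=capture("scene");C=cloud(q,np.ones((480,640),bool))
d=np.array([.811,.585]);n=np.array([-.585,.811]);t=np.array(sense()["tcp_pos"])
for nm,P in(("scene",C),("wrist",cloud(p,np.ones((480,640),bool)))):
    u=(P[:,:2]-t[:2])@d;v=(P[:,:2]-t[:2])@n
    for vl in (-18,-14,0,14,18):
        m=(abs(v-vl)<3)&(u>-30)&(u<90)&(P[:,2]<70);print(nm,vl,[(k,round(float(P[m&(abs(u-k)<2.5),2].min())),round(float(P[m&(abs(u-k)<2.5),2].max()))) for k in range(-25,90,5) if (m&(abs(u-k)<2.5)).any()])
E
```

```text
318 [(95, np.int64(548), np.int64(-218), np.int64(0)), (104, np.int64(545), np.int64(-221), np.int64(1)), (113, np.int64(542), np.int64(-223), np.int64(3)), (122, np.int64(538), np.int64(-226), np.int64(3)), (131, np.int64(535), np.int64(-228), np.int64(3)), (140, np.int64(532), np.int64(-230), np.int64(5)), (149, np.int64(528), np.int64(-233), np.int64(4)), (158, np.int64(525), np.int64(-235), np.int64(6)), (167, np.int64(521), np.int64(-238), np.int64(6)), (176, np.int64(518), np.int64(-240), np.int64(7)), (185, np.int64(514), np.int64(-243), np.int64(7)), (194, np.int64(511), np.int64(-245), np.int64(9)), (203, np.int64(507), np.int64(-248), np.int64(9)), (212, np.int64(503), np.int64(-251), np.int64(8)), (221, np.int64(500), np.int64(-253), np.int64(9)), (230, np.int64(496), np.int64(-256), np.int64(8)), (239, np.int64(492), np.int64(-259), np.int64(7)), (248, np.int64(488), np.int64(-262), np.int64(7)), (257, np.int64(484), np.int64(-264), np.int64(8)), (266, np.int64(480), np.int64(-267), np.int64(7)), (275, np.int64(476), np.int64(-270), np.int64(8)), (284, np.int64(476), np.i
[... 6012 characters left out ...]
 (-5, 28, 31), (0, 6, 30), (5, 6, 9), (10, 6, 9), (15, 6, 10), (20, 6, 9), (25, 6, 10), (30, 7, 10), (35, 6, 10), (40, 6, 10), (45, 7, 9), (50, 6, 9), (55, 5, 9), (60, 4, 8), (65, 3, 7), (70, 2, 6), (75, 2, 5), (80, 0, 4), (85, -1, 3)]
wrist 14 [(0, 7, 14), (5, 6, 69), (10, 6, 70), (15, 6, 9), (20, 7, 9), (25, 7, 9), (30, 7, 10), (35, 7, 10), (40, 7, 10), (45, 6, 10), (50, 6, 10), (55, 4, 8), (60, 4, 8), (65, 3, 6), (70, 2, 5), (75, 0, 5), (80, 0, 4), (85, -1, 4)]
wrist 18 [(0, 0, 9), (5, 0, 9), (10, 1, 70), (15, 6, 9), (20, 7, 9), (25, 5, 9), (30, 6, 10), (35, 7, 10), (40, 7, 10), (45, 7, 10), (50, 5, 10), (55, 4, 8), (60, 4, 7), (65, 3, 6), (70, 2, 6), (75, 0, 5), (80, -1, 4), (85, -1, 3)]
```

>>> drive_tool(plan=[0,0,12,0,0,0,12,0,-12,-8.7,0,0,-12,-8.7,0,0,-12,-8.7,0,0,-2,-1.4,0,0,0,0,-12,0,0,0,-12,0,0,0,-2,0,0,0,0,0])

```text
clock: 9.45
tcp_pos: [433.9, -301.0, 23.9]
tool_rot: [0.01, 0.89, -0.456, 0.001]
wrist_force: [-0.0, 0.3, 0.4]
grip_width: 19.9
```

```bash
python3 - <<'E'
from h import *
np.set_printoptions(precision=3,suppress=True)
s=sense();print(s["tcp_pos"],s["tool_rot"],s["wrist_force"],s["grip_width"],s["clock"],s["joint_pos"])
p=capture("scene");q=capture("wrist")
d=np.array([.811,.585]);n=np.array([-.585,.811]);t=np.array(s["tcp_pos"])
for nm,P in(("scene",cloud(p,p["depth"]>0)),("wrist",cloud(q,q["depth"]>0))):
    u=(P[:,:2]-t[:2])@d;v=(P[:,:2]-t[:2])@n
    m=(abs(u)<14)&(abs(v)<45)&(P[:,2]>5)&(P[:,2]<90)
    for k in range(-40,41,5):
        z=P[m&(abs(v-k)<2.5)]; 
        if len(z): print(nm,k,len(z),z[:,2].min(),u[m&(abs(v-k)<2.5)].min(),u[m&(abs(v-k)<2.5)].max())
a=cv2.resize(p["img"][240:360,260:380],(400,400),interpolation=1);b=cv2.resize(q["img"][220:420,200:440],(400,333))
cv2.imwrite("pics/m4.png",np.hstack([a,cv2.copyMakeBorder(b,0,67,0,0,0)]))
E
```

```text
[ 433.933 -300.958   23.941] [ 0.01   0.89  -0.456  0.001] [-0.041  0.34   0.375] 19.934920388020682 9.45 [-0.685  0.59   1.844 -0.028  0.702  0.283]
scene -25 34 35.31955279135275 -10.63440136203246 -7.326051753067769
scene -20 75 33.40422536578956 -11.28101859138752 -7.5190977580444365
scene -15 81 28.823009173399214 -12.117779765825462 -7.766584322064815
scene -10 95 25.826289621165188 -11.791342644179775 6.655917908852079
scene 10 24 26.357623148566518 -9.940237374554101 -6.694139759518351
scene 15 83 28.431426436951938 -11.599025789040143 -7.603158914530933
scene 20 79 30.830194462575264 -11.397226379022703 -7.800828068428744
scene 25 55 36.310208253205246 -11.151858048883064 -7.013331122712648
scene 30 3 76.29519121508872 -8.99022224291922 -7.159293267041177
wrist -25 36 36.56472667483743 7.952711331969532 9.284979891545388
wrist -20 251 29.97452235479625 7.8591676518802975 9.554210886845015
wrist -15 662 27.474480804543077 8.100196795855954 10.013399706460392
wrist -10 824 26.77005314442576 -8.887947395707897 9.947016393459553
wrist 10 591 25.680424458849956 -8.386427053229456 9.99608092772654
wrist 15 749 25.991924591136552 -8.990021555034534 10.166065384915212
wrist 20 356 29.533395053071473 8.158471375592233 9.852752192897812
wrist 25 73 33.36897750250705 8.188136530435617 9.438990733090133
```

View pics/m4.png

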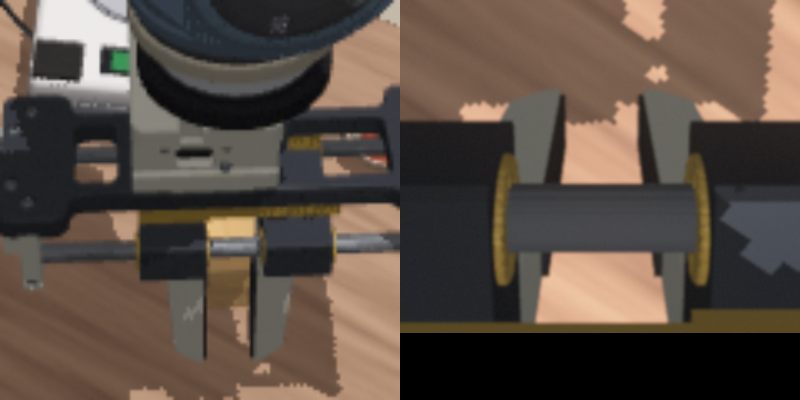

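>>> drive_tool(plan=[0,0,-6,0,0,0,-6,0,0,0,-5,0,0,0,0,0])

```text
clock: 9.95
tcp_pos: [434.8, -301.0, 6.5]
tool_rot: [0.01, 0.89, -0.455, 0.002]
wrist_force: [0.1, 0.1, 0.4]
grip_width: 20.0
```

```bash
cat > st.py <<'E'
from h import *
np.set_printoptions(precision=2,suppress=True)
s=sense();q=capture("wrist");t=np.array(s["tcp_pos"]);print(s["clock"],t,s["wrist_force"],np.degrees(2*np.arctan2(s["tool_rot"][2],s["tool_rot"][1])))
P=cloud(q,q["depth"]>0);d=np.array([.811,.585]);n=np.array([-.585,.811])
u=(P[:,:2]-t[:2])@d;v=(P[:,:2]-t[:2])@n
m=(abs(u)<14)&(abs(v)<45)&(P[:,2]>4)&(P[:,2]<90)
for k in (-15,-10,10,15): print(k,P[m&(abs(v-k)<2.5),2].min())
H=P[(P[:,2]>24)&(P[:,2]<34)&(abs(v)<30)&(u>8)&(u<60)].astype(np.float32)
if len(H)>20: print("heel",len(H),cv2.minAreaRect(H[:,:2]))
W=P[(P[:,2]>5)&(P[:,2]<11)&(abs(v)<35)&(u>8)&(u<110)].astype(np.float32)
print("flat",len(W),cv2.minAreaRect(W[:,:2]))
E
python3 st.py
```

```text
9.95 [ 434.78 -300.96    6.49] [0.05 0.12 0.4 ] -54.182254270426895
-15 9.412785638482148
-10 9.08131610974246
10 9.083155929585189
15 8.692283010306738Traceback (most recent call last):
  File "st.py", line 9, in <module>
    if len(H)>20: print("heel",len(H),cv2.minAreaRect(H[:,:2]))
                                      ~~~~~~~~~~~~~~~^^^^^^^^^
cv2.error: OpenCV(4.12.0) /io/opencv/modules/imgproc/src/convhull.cpp:143: error: (-215:Assertion failed) total >= 0 && (depth == CV_32F || depth == CV_32S) in function 'convexHull'
```

>>> drive_tool(plan=[6.5,4.6,0,0,6.5,4.6,0,0,5,3.5,0,0,3.2,2.2,0,0,3.2,2.2,0,0,3.2,2.2,0,0,3.2,2.2,0,0,3.2,2.2,0,0,3.2,2.2,0,0,3.2,2.2,0,0,3.2,2.2,0,0,3.2,2.2,0,0,0,0,0,0])

```text
clock: 11.3
tcp_pos: [486.3, -265.7, 7.4]
tool_rot: [0.01, 0.89, -0.455, 0.003]
wrist_force: [0.3, -0.9, -0.7]
grip_width: 20.0
```

```bash
sed -i 's/(H\[:,:2\])/(H[:,:2].copy())/;s/(W\[:,:2\])/(W[:,:2].copy())/' st.py; python3 st.py
```

```text
11.3 [ 486.27 -265.66    7.38] [ 0.3  -0.88 -0.69] -54.16715678525645
-15 26.48897184740153
-10 9.620812889760685
10 9.686510378786494
15 26.612076669160018
heel 3705 ((498.7384033203125, -257.86663818359375), (13.366132736206055, 52.59998321533203), 35.88314437866211)
flat 14133 ((533.017578125, -237.19692993164062), (69.64466094970703, 46.22486114501953), 35.796722412109375)
```

>>> drive_tool(plan=[2.4,1.7,0,0,2.4,1.7,0,0,2.4,1.7,0,0,2.4,1.7,0,0,2.4,1.7,0,0,2.4,1.7,0,0,2.4,1.7,0,0,2.4,1.7,0,0,2.4,1.7,0,0,2.4,1.7,0,0,0,0,0,0])

```text
clock: 12.45
tcp_pos: [505.2, -251.1, 7.5]
tool_rot: [0.013, 0.89, -0.456, -0.002]
wrist_force: [-0.5, 0.9, 0.2]
grip_width: 19.9
```

```bash
python3 st.py; python3 - <<'E'
from h import *
p=capture("wrist");cv2.imwrite("pics/w5.png",p["img"][:330,150:600])
q=capture("top")
D=cloud(q,regions_of(q,"balance")[0]["mask"]);D=D[(D[:,2]>38)&(D[:,2]<70)]
print(np.linalg.lstsq(np.c_[D[:,:2],np.ones(len(D))],D[:,2],rcond=None)[0],cv2.minAreaRect(D[:,:2].astype(np.float32).copy()))
E
```

```text
12.45 [ 505.2  -251.1     7.51] [-0.49  0.93  0.19] -54.22696480629184
-15 26.913619944928286
-10 9.432638936283524
10 9.194471961817584
15 25.766252717142123
heel 3723 ((517.916259765625, -243.36537170410156), (13.654468536376953, 52.452919006347656), 35.8337287902832)
flat 9928 ((550.941162109375, -223.69546508789062), (66.97111511230469, 46.23943328857422), 35.66602325439453)
[6.69387472e-03 4.85386155e-02 5.11590802e+01] ((599.8880004882812, -141.37786865234375), (150.42599487304688, 120.28496551513672), 32.566654205322266)
```

View pics/w5.png

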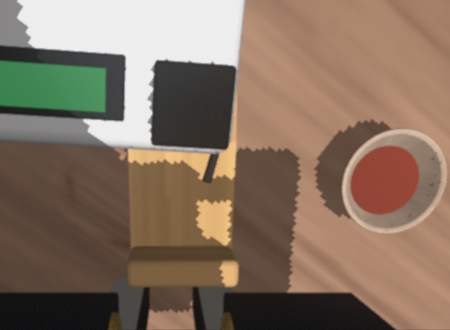

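>>> drive_tool(plan=[2.4,1.6,0,0,2.4,1.6,0,0,2.4,1.6,0,0,2.4,1.6,0,0,2.4,1.6,0,0,2.4,1.6,0,0,2.4,1.6,0,0,2.4,1.6,0,0,2.4,1.6,0,0,2.4,1.6,0,0,0,0,0,0])

```text
clock: 13.75
tcp_pos: [523.9, -237.6, 7.6]
tool_rot: [0.017, 0.89, -0.456, -0.008]
wrist_force: [-0.2, 0.2, -0.6]
grip_width: 20.1
```

```bash
cat > b.py <<'E'
from h import *
q=capture("top")
D=cloud(q,regions_of(q,"balance")[0]["mask"]);D=D[(D[:,2]>38)&(D[:,2]<70)]
print(np.linalg.lstsq(np.c_[D[:,:2],np.ones(len(D))],D[:,2],rcond=None)[0],cv2.minAreaRect(D[:,:2].astype(np.float32).copy()))
E
python3 st.py;python3 b.py
```

```text
13.75 [ 523.95 -237.56    7.56] [-0.19  0.22 -0.59] -54.20590895117673
-15 26.63942232687441
-10 10.335742254758003
10 8.67049668607163
15 25.975020996980646
heel 3741 ((536.8564453125, -229.87530517578125), (13.90925407409668, 52.589202880859375), 35.81594467163086)
flat 3515 ((567.167724609375, -211.9261474609375), (60.464115142822266, 46.70695877075195), 36.4907112121582)
[ 6.34125213e-03 -4.66212652e-03  4.40515193e+01] ((613.0958862304688, -131.36822509765625), (119.61576843261719, 119.91422271728516), 32.41565704345703)
```

>>> drive_tool(plan=[2.4,1.6,0,0,2.4,1.6,0,0,0,0,0,0])

```text
clock: 14.2
tcp_pos: [527.4, -235.0, 7.6]
tool_rot: [0.018, 0.89, -0.455, -0.009]
wrist_force: [-0.6, 0.4, -0.4]
grip_width: 20.0
```

```bash
python3 st.py|tail -2;python3 b.py; python3 look.py top t6; python3 - <<'E'
from h import *
p=capture("top")
for a in regions_of(p,"corner_pad")[:4]+spot_point(p,"corner_pad")[:4]: print(a["score"],a["position"],px2w(p,*a["position"]))
E
```

```text
heel 3745 ((540.3793334960938, -227.34197998046875), (13.911338806152344, 52.46246337890625), 35.85362243652344)
flat 2284 ((569.2240600585938, -210.38592529296875), (57.05659103393555, 46.380794525146484), 36.07579803466797)
[ 4.20299151e-03 -5.72962400e-03  4.52756733e+01] ((616.8548583984375, -129.3316192626953), (111.39825439453125, 120.52471923828125), 33.077552795410156)
[ 527.566 -234.95     7.539] [-0.713 -1.043  0.586] 14.35 -54.189277898112515
top balance 38 4812 [ 615.455 -129.703  112.635  121.056   33.39 ] plane [ 0.007 -0.005 43.884]
scene wedge 24 76 [ 539.741 -227.038   16.073   19.086   33.097] plane [  0.132   0.112 -16.291]
scene wedge 6 64 [ 552.883 -219.32    44.055   19.87    32.984] plane [-0.031  0.017 29.252]
scene balance 38 683 [ 597.719 -136.096  154.607  110.004   32.187] plane [ 0.02  -0.003 35.296]
0.54 [193.3, 247.4] [630.850542   -66.95987237  52.95777171]
0.86 [195.8, 247.6] [627.42243981 -67.05557222  51.84560119]
```

View pics/t6.png

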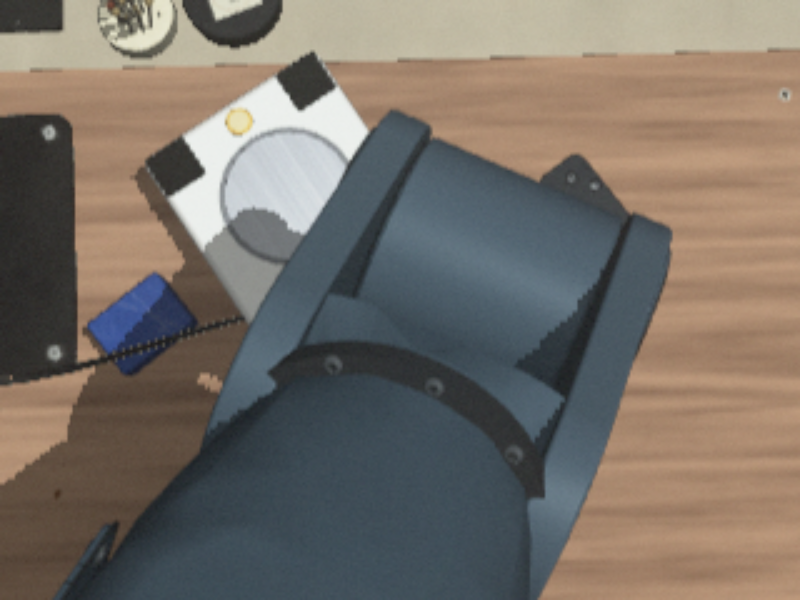

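>>> drive_tool(plan=[2.2,1.5,0,0,2.2,1.5,0,0,0,0,0,0,-8,-5.6,0,0,-8,-5.6,0,0,-8,-5.6,0,0,0,0,30,0,-15,-10,40,0,-20,-20,40,0,-20,-30,30,0,0,0,30,0,0,0,0,0], gripper=0)

```text
clock: 16.1
tcp_pos: [442.1, -314.3, 182.8]
tool_rot: [0.019, 0.89, -0.456, -0.011]
wrist_force: [-0.2, -0.2, -0.1]
grip_width: 0.5
```

```bash
python3 - <<'E'
from h import *
np.set_printoptions(precision=3,suppress=True)
s=sense();print(s["tcp_pos"],s["clock"],s["grip_width"],s["wrist_force"])
for cam in ("top","scene","wrist"):
    p=capture(cam)
    for n,lo,hi in (("wedge",24,40),("wedge",6,11),("balance",42,49)):
        r=regions_of(p,n)
        if not r: print(cam,n,"none");continue
        C=cloud(p,r[0]["mask"]);D=C[(C[:,2]>lo)&(C[:,2]<hi)]
        if len(D)<30: continue
        A=np.linalg.lstsq(np.c_[D[:,:2],np.ones(len(D))],D[:,2],rcond=None)[0]
        print(cam,n,lo,len(D),cv2.minAreaRect(D[:,:2].astype(np.float32).copy()),A)
    for n in ("corner_pad","balance"):
        for a in regions_of(p,n)[:2]:
            print(n,a["score"],np.median(cloud(p,a["mask"]),0),np.percentile(cloud(p,a["mask"])[:,2],98))
    if cam=="wrist": continue
    cv2.imwrite(f"pics/{cam}7.png",cv2.resize(p["img"][130:370,180:500],None,fx=2.5,fy=2.5))
    C=cloud(p,p["depth"]>0);C=C[(C[:,2]>60)&(C[:,0]>500)&(C[:,0]<800)&(C[:,1]<60)&(C[:,1]>-250)]
    g=(C[:,:2]//30).astype(int)
    for k in sorted(set(map(tuple,g))):
        q=C[(g==k).all(1)]
        if len(q)>3: print((int(k[0])*30,int(k[1])*30),"%d..%d"%(q[:,2].min(),q[:,2].max()),end="; ")
    print()
E
```

```text
[ 442.097 -314.257  182.761] 16.1 0.46528773843279414 [-0.196 -0.245 -0.137]
top wedge 24 262 ((544.2948608398438, -223.03805541992188), (23.90645408630371, 44.07388687133789), 15.121781349182129) [ 0.013  0.005 24.433]
top wedge 6 181 ((548.7484130859375, -220.2233428955078), (24.01842498779297, 45.000160217285156), 31.60390281677246) [ 0.002 -0.005  6.536]
top balance 42 5219 ((599.7379150390625, -139.8421630859375), (149.9522247314453, 119.8912124633789), 32.37480926513672) [ 0.002  0.    45.854]
corner_pad 0.85 [625.466 -70.299  50.959] 53.51356469407358
balance 0.85 [ 597.587 -140.562   48.375] 52.66768694608569
(480, -60) 160..194; (480, -30) 191..212; (480, 0) 201..384; (480, 30) 310..394; (510, -120) 60..70; (510, -90) 69..142; (510, -60) 138..169; (510, 0) 209..373; (510, 30) 190..389; (540, 0) 285..324; (540, 30) 298..345; (570, 0) 292..313; (570, 30) 81..312; (600, 30) 103..130; (720, -60) 60..62; 
scene wedge 24 169 ((542.9279174804688, -222.92356872558594), (13.601008415222168, 43.40087890625), 33.261444091796875) [  0.212   0.123 -58.347]
scene wedge 6 85 ((553.1875, -2
[... 487 characters left out ...]
8; (510, -60) 130..166; (510, 0) 207..366; (510, 30) 189..383; (540, 0) 276..321; (540, 30) 199..338; (570, 30) 77..112; (600, 30) 103..123; 
wrist wedge 24 1106 ((547.3763427734375, -218.9194793701172), (29.398773193359375, 45.51567077636719), 43.10176086425781) [ 0.05   0.039 10.146]
wrist wedge 6 889 ((554.9053955078125, -215.17662048339844), (39.33696365356445, 45.93927001953125), 33.184024810791016) [-0.025 -0.018 17.308]
wrist balance 42 624 ((540.943115234375, -185.4783477783203), (5.698402404785156, 102.5678939819336), 35.285587310791016) [   0.749    0.458 -277.466]
balance 0.8 [ 544.222 -189.243   38.488] 49.23034412800237
balance 0.32 [ 547.962 -219.884   21.835] 30.57075564639043
```

```bash
python3 - <<'E'
from h import *
from scipy.optimize import least_squares
s=sense();t=np.array(s["tcp_pos"]);j=np.array(s["joint_pos"]);print(t,j)
obs=[([.351,1.652],np.hypot(161.9,525.6),215.4),([.59,1.844],np.hypot(433.93,300.96),23.94),(list(j[1:3]),np.hypot(t[0],t[1]),t[2])]
def f(x):
    o=[]
    for (a,b),r,z in obs: o+=[x[0]+x[1]*np.sin(a)+x[2]*np.sin(a+b)-r,x[3]+x[1]*np.cos(a)+x[2]*np.cos(a+b)-z]
    return o
r=least_squares(f,[0,500,500,0]);print("r0 L1 L2 z0-L3",r.x,f(r.x))
T={c:capture(c) for c in("top","scene")}
P=np.vstack([cloud(p,p["depth"]>0) for p in T.values()])
def loc(P,ang): 
    c,s_=np.cos(ang),np.sin(ang);return np.c_[P[:,0]*c+P[:,1]*s_,-P[:,0]*s_+P[:,1]*c,P[:,2]]
A=loc(P,np.arctan2(t[1],t[0]))
A=A[(A[:,2]>130)&(abs(A[:,1])<110)&(A[:,0]>-100)&(A[:,0]<760)]
print("arm: r, z-max, w range")
for k in range(0,760,50):
    q=A[(A[:,0]>=k)&(A[:,0]<k+50)]
    if len(q)>20: print(k,np.percentile(q[:,2],[2,50,98]).round(),np.percentile(q[:,1],[1,99]).round())
O=loc(P,np.arctan2(-72,626))
O=O[(O[:,2]>75)&(O[:,1]>-80)&(O[:,1]<150)&(O[:,0]>350)&(O[:,0]<800)]
print("obst min w by r,z")
for k in range(350,800,50):
    o=[]
    for z in range(75,500,50):
        q=O[(O[:,0]>=k)&(O[:,0]<k+50)&(O[:,2]>=z)&(O[:,2]<z+50)]
        if len(q)>4:o.append((z,round(float(np.partition(q[:,1],2)[2]))))
    print(k,o)
E
```

```text
[ 441.89466114 -312.23646053  178.86211348] [-0.67956655  0.38753459  1.69684524 -0.04717416  1.07737386  0.2890983 ]
r0 L1 L2 z0-L3 [ 12.97872557 427.35075895 425.67976051  -7.64223163] [np.float64(-3.5159057537937315), np.float64(-0.053023546639309416), np.float64(-0.6489510498455502), np.float64(0.03456024896848575), np.float64(4.1648566521442945), np.float64(0.018463331247630776)]
arm: r, z-max, w range
350 [497. 521. 531.] [-34.   1.]
400 [471. 524. 575.] [-46.  79.]
450 [287. 540. 574.] [-49.  77.]
500 [231. 492. 535.] [-57.  76.]
550 [283. 494. 511.] [-57.  76.]
600 [271. 308. 311.] [-58.  11.]
obst min w by r,z
350 [(375, 90)]
400 [(175, 123), (275, 141), (325, 90), (375, 82), (425, 81)]
450 [(175, 32), (225, 108), (275, 59), (325, 82), (375, 82)]
500 [(75, -26), (125, -6), (175, 15), (225, 108), (275, 60), (325, 84), (375, 88)]
550 [(75, 122), (125, 130), (275, 66)]
600 [(75, 128), (125, 129)]
650 []
700 []
750 []
```

View pics/scene7.png

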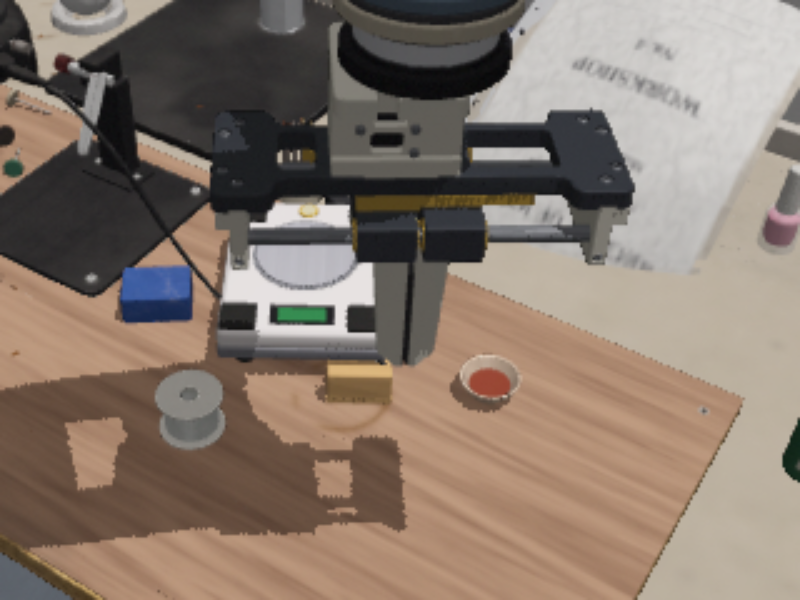

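>>> drive_tool(plan=[20,11.5,-3,-0.147,20,11.5,-3,-0.147,20,11.5,-3,-0.147,20,11.5,-3,-0.147,20,11.5,-3,-0.147,20,11.5,-3,-0.147,20,11.5,-3,-0.147,20,11.5,-3,-0.147,20,11.5,-3,-0.147,8,5,-3,0,0,0,0,0])

```text
clock: 18.2
tcp_pos: [636.3, -199.4, 147.3]
tool_rot: [-0.006, -0.411, 0.911, 0.023]
wrist_force: [0.4, 0.9, -0.1]
grip_width: 0.8
```

```bash
cat > arm.py <<'E'
from h import *
np.set_printoptions(precision=2,suppress=True)
s=sense();t=np.array(s["tcp_pos"]);q=s["tool_rot"];print(s["clock"],t,np.degrees(2*np.arctan2(q[2],q[1])),s["wrist_force"],"tau",np.array(s["joint_torque"]),"q",np.array(s["joint_pos"]))
E
python3 arm.py; python3 - <<'E'
from h import *
np.set_printoptions(precision=1,suppress=True)
s=sense();t=np.array(s["tcp_pos"])
p=capture("top");w=capture("wrist")
cv2.imwrite("pics/t8.png",np.hstack([cv2.resize(p["img"][100:340,160:460],(500,400)),cv2.resize(w["img"],(300,225))[:, :].repeat(1,0) if 0 else cv2.copyMakeBorder(cv2.resize(w["img"],(300,225)),0,175,0,0,0)]))
for n in ("corner_pad",):
    for pp in(p,w):
        for a in regions_of(pp,n)[:4]: print(a["score"],np.median(cloud(pp,a["mask"]),0))
P=cloud(p,p["depth"]>0);P=P[(P[:,0]>380)&(P[:,0]<760)&(P[:,1]<150)&(P[:,1]>-330)&(P[:,2]>75)]
# gap listing: per x bin, y sorted profile arm vs microscope
for x in range(400,740,40):
    q=P[(P[:,0]>=x)&(P[:,0]<x+40)]
    print(x,[(int(y),int(np.min(q[(q[:,1]>=y)&(q[:,1]<y+20),2])),int(np.max(q[(q[:,1]>=y)&(q[:,1]<y+20),2]))) for y in range(-180,120,20) if ((q[:,1]>=y)&(q[:,1]<y+20)).sum()>4])
E
```

```text
18.2 [ 636.33 -199.41  147.3 ] 228.54636185656835 [ 0.44  0.86 -0.13] tau [  1.04 -65.5  -29.51   0.15   0.02   0.53] q [-0.38  0.65  1.35  0.02  1.18  1.9 ]
400 [(-180, 578, 612), (-160, 591, 622), (-140, 598, 628), (-120, 603, 631), (-100, 604, 635), (-80, 584, 634), (-60, 590, 630), (20, 407, 445), (40, 401, 450), (60, 407, 446)]
440 [(-180, 563, 593), (-160, 573, 601), (-140, 579, 606), (-120, 580, 607), (-100, 557, 609), (-80, 557, 606), (20, 337, 434), (40, 213, 446), (60, 197, 443), (80, 193, 398), (100, 367, 376)]
480 [(-180, 544, 574), (-160, 550, 580), (-140, 549, 582), (-120, 530, 584), (-100, 531, 581), (-80, 560, 576), (0, 284, 314), (20, 202, 402), (40, 216, 410), (60, 218, 409), (80, 363, 389), (100, 371, 380)]
520 [(-180, 522, 552), (-160, 520, 555), (-140, 506, 554), (-120, 485, 550), (0, 280, 323), (20, 212, 377), (40, 189, 381), (60, 224, 383), (80, 299, 376), (100, 311, 377)]
560 [(-180, 507, 535), (-160, 479, 534), (-140, 498, 527), (-120, 509, 517), (0, 285, 318), (20, 294, 322), (40, 80, 320), (60, 76, 305), (80, 264, 367), (100, 319, 366)]
600 [(-180, 317, 493), (-160, 318, 509), (-140, 497, 511), (40, 103, 132), (60, 75, 134), (80, 113, 359), (100, 118, 362)]
640 [(-180, 324, 490), (-160, 252, 493), (60, 76, 134), (80, 128, 356), (100, 348, 358)]
680 [(-180, 450, 476), (-160, 463, 466), (80, 334, 358), (100, 349, 358)]
720 [(80, 333, 359), (100, 351, 359)]
```

View pics/t8.png

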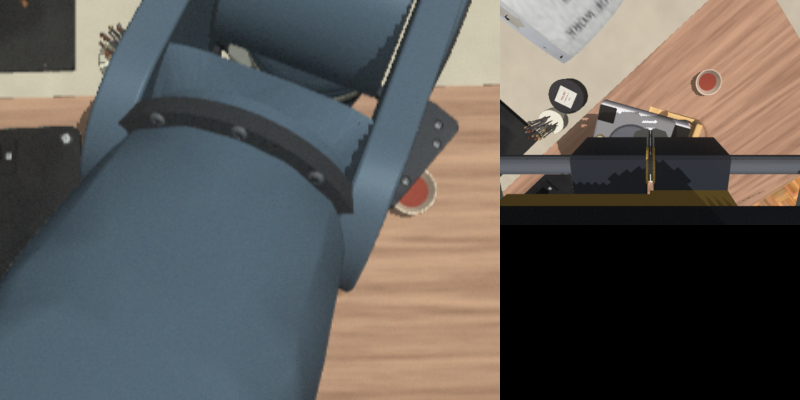

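>>> drive_tool(plan=[1.5,4,0,0.147,1.5,4,0,0.147,1.5,4,0,0.147,1.5,4,0,0.147,1.5,4,0,0.147,1.5,4,0,0.147,1.5,4,0,0.147,1.5,4,0,0.147,1.5,4,0,0.147,1.5,4,0,0.147,1.5,4,0,0.147,0,4,-4,0.03,0,0,0,0], gripper=60)

```text
clock: 19.7
tcp_pos: [645.9, -160.1, 149.7]
tool_rot: [0.021, 0.954, -0.299, -0.009]
wrist_force: [-0.9, -0.5, 0.0]
grip_width: 60.1
```

```bash
python3 arm.py; python3 - <<'E'
from h import *
np.set_printoptions(precision=1,suppress=True)
w=capture("wrist");cv2.imwrite("pics/w9.png",w["img"])
for a in regions_of(w,"corner_pad")[:4]: print(a["score"],a["position"],np.median(cloud(w,a["mask"]),0))
for a in regions_of(w,"balance")[:1]: 
    C=cloud(w,a["mask"]);print(np.percentile(C,[2,98],axis=0))
C=cloud(w,w["depth"]>0);t=np.array(sense()["tcp_pos"])
m=(C[:,2]>t[2]-15)&(C[:,2]<t[2]+20);print(C[m].shape,np.percentile(C[m],[1,50,99],axis=0) if m.any() else 0)
E
```

```text
19.7 [ 645.9  -160.13  149.71] -34.8295210016454 [-0.93 -0.45  0.04] tau [  0.54 -65.35 -28.65  -0.03  -0.09  -0.42] q [-0.3   0.64  1.37 -0.04  1.16  0.33]
0.86 [138.6, 218.9] [626.8 -68.1  49.6]
[[ 530.6 -200.    42.9]
 [ 679.4  -63.4   50.3]]
(1354, 3) [[ 615.4 -182.7  152.3]
 [ 665.8 -170.2  162.5]
 [ 686.3 -127.6  170. ]]
```

View pics/w9.png

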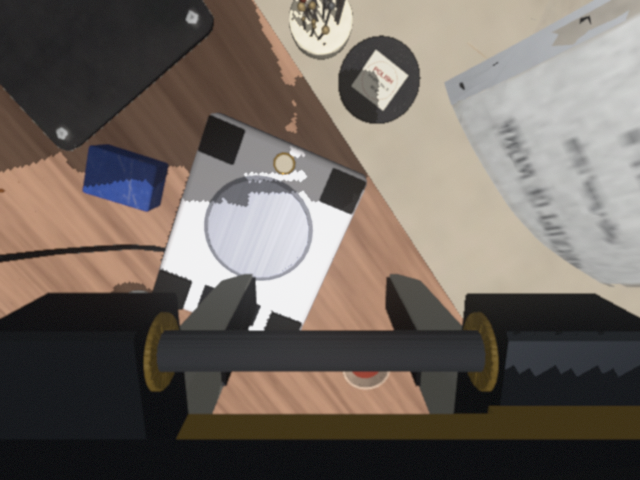

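>>> drive_tool(plan=[1.5,12,-8,0,1.5,12,-8,0,1.5,12,-8,0,1.5,12,-8,0,1.5,12,-8,0,1,8,-8,0,0,0,-8,0,0,0,-8,0,0,0,0,0])

```text
clock: 20.75
tcp_pos: [654.7, -85.6, 79.4]
tool_rot: [0.021, 0.953, -0.301, -0.009]
wrist_force: [-0.2, 0.7, -0.5]
grip_width: 59.9
```

```bash
python3 arm.py; python3 - <<'E'
from h import *
np.set_printoptions(precision=1,suppress=True)
w=capture("wrist");cv2.imwrite("pics/w10.png",w["img"])
for a in regions_of(w,"corner_pad")[:4]: print(a["score"],a["position"],np.median(cloud(w,a["mask"]),0))
C=cloud(w,w["depth"]>0);t=np.array(sense()["tcp_pos"])
u=(C[:,:2]-t[:2])@np.array([.82,-.572]);v=(C[:,:2]-t[:2])@np.array([.572,.82])
m=(C[:,2]>t[2]-10)&(C[:,2]<t[2]+12)&(abs(v)<14)
for sg in(-1,1):
    k=m&(u*sg>20);print(np.percentile(C[k],[1,50,99],axis=0),np.percentile(u[k],[1,99])) if k.any() else 0
p=capture("top")
P=cloud(p,p["depth"]>0);P=P[(P[:,0]>380)&(P[:,0]<760)&(P[:,1]<150)&(P[:,1]>-330)&(P[:,2]>75)]
for x in range(400,740,40):
    q=P[(P[:,0]>=x)&(P[:,0]<x+40)]
    print(x,[(int(y),int(np.min(q[(q[:,1]>=y)&(q[:,1]<y+20),2])),int(np.max(q[(q[:,1]>=y)&(q[:,1]<y+20),2]))) for y in range(-80,80,20) if ((q[:,1]>=y)&(q[:,1]<y+20)).sum()>4])
E
```

```text
20.75 [654.69 -85.62  79.4 ] -35.02469547298099 [-0.24  0.71 -0.48] tau [  0.51 -66.43 -26.3   -0.02  -0.16   0.02] q [-0.18  0.71  1.42 -0.05  1.03  0.45]
0.73 [262.6, 263.0] [628.5 -67.3  49.6]
[[624.4 -74.3  82.1]
 [630.5 -60.6  88.2]
 [633.9 -53.1  92.6]] [-44.1 -30.9]
[[ 674.5 -108.7   81.5]
 [ 684.7  -99.4   88. ]
 [ 694.7  -96.1   92.6]] [28.6 42.1]
400 [(-80, 575, 620), (-60, 581, 623), (-40, 589, 620)]
440 [(-80, 544, 584), (-60, 552, 590), (-40, 556, 592), (-20, 555, 588)]
480 [(-80, 118, 554), (-60, 136, 560), (-40, 524, 559), (-20, 516, 557), (0, 512, 553)]
520 [(-80, 89, 523), (-60, 490, 526), (-40, 482, 527), (-20, 478, 524), (60, 337, 374)]
560 [(-80, 452, 491), (-60, 455, 492), (-40, 444, 491), (-20, 443, 479), (0, 448, 458)]
600 [(-80, 373, 455), (-60, 373, 457), (-40, 368, 454), (-20, 432, 456)]
640 [(-80, 395, 407), (-60, 391, 407), (-40, 385, 433), (-20, 409, 433)]
680 [(-80, 378, 403), (-60, 364, 403), (-40, 375, 410), (-20, 403, 409)]
720 []
```

View pics/w10.png

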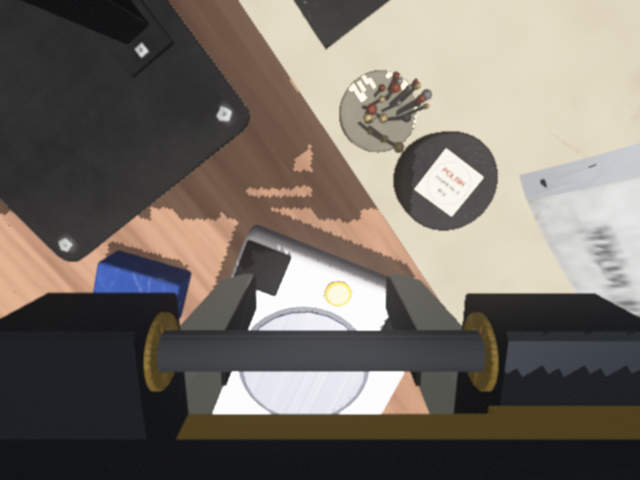

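>>> drive_tool(plan=[0,-2,-7,0,0,-2,-7,0,0,0,-6,0,0,0,-4,0,0,0,0,0])

```text
clock: 21.4
tcp_pos: [655.7, -91.5, 55.8]
tool_rot: [0.02, 0.953, -0.302, -0.007]
wrist_force: [-0.8, 0.4, 0.2]
grip_width: 59.8
```

```bash
python3 arm.py
```

```text
21.4 [655.75 -91.49  55.82] -35.129384127454784 [-0.84  0.36  0.19] tau [ -0.1  -66.87 -25.36  -0.04  -0.07   0.  ] q [-0.19  0.74  1.43 -0.05  0.99  0.45]
```

>>> drive_tool(plan=[0,0,-2,0,0,0,-2,0,0,0,-1.5,0,0,0,0,0])

```text
clock: 21.8
tcp_pos: [655.9, -91.4, 50.1]
tool_rot: [0.02, 0.953, -0.302, -0.007]
wrist_force: [-0.3, 0.5, 0.6]
grip_width: 60.2
```

>>> drive_tool(plan=[0,0,-1.5,0,0,0,0,0])

```text
clock: 22.0
tcp_pos: [656.1, -91.3, 48.6]
tool_rot: [0.02, 0.953, -0.302, -0.007]
wrist_force: [-0.1, -0.0, 0.5]
grip_width: 60.2
```

>>> drive_tool(plan=[0,0,-1,0,0,0,0,0])

```text
clock: 22.2
tcp_pos: [656.2, -91.3, 47.7]
tool_rot: [0.02, 0.953, -0.302, -0.007]
wrist_force: [-0.3, -0.6, 0.8]
grip_width: 60.0
```

>>> drive_tool(plan=[0,0,-1,0,0,0,0,0])

```text
clock: 22.4
tcp_pos: [656.4, -91.3, 47.6]
tool_rot: [0.02, 0.953, -0.302, -0.007]
wrist_force: [-0.6, 0.1, 2.5]
grip_width: 60.2
```

>>> drive_tool(plan=[0,0,-1.5,0,0,0,-1,0,0,0,-1,0,0,0,-1,0])

```text
clock: 22.8
tcp_pos: [656.5, -91.2, 47.1]
tool_rot: [0.02, 0.953, -0.302, -0.007]
wrist_force: [-3.9, 0.4, 10.9]
grip_width: 59.6
```

```bash
python3 arm.py; python3 b.py
```

```text
22.8 [656.53 -91.2   47.07] -35.10435291877081 [-3.94  0.39 10.9 ] tau [ -0.12 -61.14 -24.12  -0.05  -1.49   0.09] q [-0.19  0.75  1.43 -0.05  0.97  0.45]
[ 3.70794812e-03 -1.27140635e-03  4.59438094e+01] ((599.9600219726562, -139.76840209960938), (150.13133239746094, 120.13312530517578), 32.18701171875)
```

```bash
python3 - <<'E'
from h import *
s=sense();print(s["wrist_force"],s["wrist_torque"],s["clock"])
q=capture("wrist");C=cloud(q,q["depth"]>0);t=np.array(s["tcp_pos"])
u=(C[:,:2]-t[:2])@np.array([.82,-.572]);v=(C[:,:2]-t[:2])@np.array([.572,.82])
for sg in(-1,1):
    k=(C[:,2]>45)&(C[:,2]<75)&(abs(v-9)<4)&(u*sg>29)&(u*sg<42);print(sg,k.sum(),np.percentile(C[k],[0,1,50],axis=0).round(1))
E
```

```text
[-4.46799861  0.07392797 11.08934861] [0.25445197 1.19479718 0.03353815] 22.9
-1 982 [[626.6 -70.1  45. ]
 [627.5 -69.5  47.4]
 [633.6 -63.3  58.3]]
1 697 [[ 683.5 -108.    48.8]
 [ 683.8 -107.6   49.7]
 [ 690.  -103.6   64.6]]
```

>>> drive_tool(plan=[0,0,2,0,0,0,4,0,0,0,10,0,0,0,15,0,0,-5,20,0,0,-10,20,0,0,-20,20,0,0,-20,20,0,0,0,0,0,0,0,0,0])

```text
clock: 23.95
tcp_pos: [656.7, -147.1, 169.1]
tool_rot: [0.02, 0.953, -0.301, -0.004]
wrist_force: [0.6, 0.6, -0.7]
grip_width: 60.3
```

```bash
python3 arm.py; python3 b.py; python3 - <<'E'
from h import *
p=capture("scene");cv2.imwrite("pics/s11.png",cv2.resize(p["img"][190:370,210:450],(800,600)))
for n in("solder_spool","crucible","wax_block","wedge"):
    a=spot_point(p,n)[:1]
    if a: print(n,px2w(p,*a[0]["position"]).round())
E
```

```text
23.95 [ 656.74 -147.15  169.11] -35.06318156798188 [ 0.6   0.63 -0.66] tau [ -1.1  -67.29 -30.58  -0.1    0.06  -0.06] q [-0.27  0.63  1.33 -0.04  1.19  0.36]
[-7.75537694e-03 -3.82174602e-03  5.19968190e+01] ((581.720703125, -151.3099365234375), (107.02249908447266, 119.70496368408203), 32.41011047363281)
solder_spool [ 448. -155.   16.]
crucible [ 593. -299.   11.]
wax_block [ 554. -166.   50.]
wedge [ 558. -210.   30.]
```

View pics/s11.png

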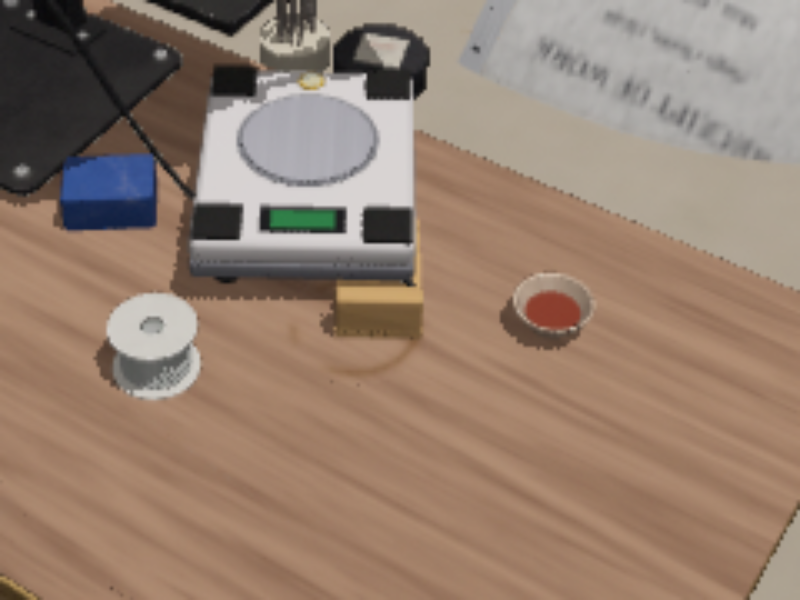

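```bash
python3 - <<'E'
from h import *
p=capture("scene");C=cloud(p,regions_of(p,"balance")[0]["mask"]);D=C[(C[:,2]>43)&(C[:,2]<50)]
print(np.linalg.lstsq(np.c_[D[:,:2],np.ones(len(D))],D[:,2],rcond=None)[0],len(D))
print(hand_in())
E
```

```text
[3.61123074e-03 3.18698344e-03 4.55219564e+01] 3064
the job is handed in; nothing more can be done
None
```

I pushed the wedge thin edge first under the short foot with the fingertips and pressed the opposite corner pad. The balance stayed level, the wedge is still in place, and I handed the job in at about 24 s. The hand-in gave no verdict.

**Last checks:**
- **Level:** the balance's slope was about 0.004 rad while I pressed the pad with about 11 N. It was about 0.005 rad from the scene camera just before hand-in. A top-camera reading with the arm partly in the way gave about 0.009 rad. All are below the 0.018 rad limit.
- **Wedge position:** the foot sits at about x = -4 mm on the wedge's flat top, inside the allowed -13 to +10 mm. The balance moved only a few millimetres.
- **Pad press:** the wrist torque matched a press by the pad-side finger alone.
- **Bystanders:** the last picture shows the spool, crucible and wax block standing in place, and the gripper clear of everything. The network's last wax block position landed on the balance, so I went by the picture there.

**What disagreed:** the fingertips measured about 2 mm behind the TCP, not 17 mm ahead as the text says. Because of that, my first push rode lightly over the wedge's heel at about 1 N and moved it 2 mm at most. I backed off, went lower and pushed again.

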